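Seat a brake pad in its bracket

ROBOT

A 6-joint arm with a two-finger parallel gripper is mounted at the origin on a cart in front of the work surface, level with it; the furniture and walls round the work are solid. World frame = base frame: x ahead of the robot, y to its left, z up, the work surface at z = 0. Lengths are in m, angles in rad, forces in N, time in s.
With the tool pointing down it reaches from about 0.375 to 0.975 m from the base axis. Payload 3.8 kg.
Tool frame: the origin (TCP) lies at the very end of the fingers, on their centre line; the grasp point (between the pads) lies 19 mm behind it; z points along the fingers, y is the line along which they close (so a half turn about z gives the same grasp; the last joint's range is limited). The gripper opens to 85 mm and grips with 20 to 120 N. Pads are 22 mm wide; open, the fingers measure 114 mm over their backs; the gripper's body (76 mm by 85 mm) begins 54 mm behind the grasp point. The pads swing forward as they close: fully open they stand 13 mm farther back than shut.
Start: joints at [-1.334, 0.264, 1.604, -0, 1.274, -0.037], TCP at [0.183, -0.65, 0.196] pointing down, gripper open.
Joint ranges: [-2.63, 2.63], [-0.94, 2.18], [0.31, 2.57], [-1.31, 4.45], [0, 2.66], [-2.55, 2.55]. Speed limits (rad/s): [2.57, 2.57, 3.14, 3.14, 3.14, 3.14].

INTERFACE

Orientations are given as a unit quaternion [w, x, y, z].
In Python, from bench import r gives the robot as it stands.
- The arm moves only by the tool send_rows, never from a script. Its arguments are lists of equal length, an entry for each row: "delta_pos": the shift along the tool's x, y, z in m, a list of three; "roll": the turn about the tool's z in degrees; "gripper": the opening, from 0 (shut) to 1 (fully open). A call has 1 to 20 rows; each row is the pose to reach, as a shift and turn from the pose commanded when the call began, along the tool's axes at that moment; what a row does not reach only later rows make up. A row lasts 1/12 s, in which the tool goes at most 41.7 mm and 7.16 degrees, less where a joint would pass 70% of its speed; a pose out of reach is approached as far as the arm can. A call with a gripper value outside its range is refused whole. The fingers move at their own pace and stop on an object; the grip force is fixed at half the most. Time passes only in rows, so rows that repeat a pose let the fingers close. It gives the time, the measured TCP pose, the force, the opening and the grip force at its end, in the units of the state.
- r.read_state(): the state, without advancing time (a new reading comes with each control period).
- r.camera(name): name is "scene" or "top" or "wrist"; returns a dict with "image" (384x512x3 uint8, red, green, blue), "intrinsics" (3x3 intrinsics, pixels), "k1" (the pictures are not rectified: a ray, as slopes to the right and down, at radius r is drawn at 1 + k1 r^2 times it, then the intrinsics apply), "R" (3x3) and "t" (3): a world point X has camera coordinates R X + t; the wrist camera has in their place "hand_eye" (4x4, takes a point from camera to tool coordinates, whose origin is the TCP and whose axes are the flange's). Camera axes: x right, y down, z forward; pixel columns grow to the right and rows downward; lengths in m; the calibration is good to about 2 mm. A picture is of the moment at which its call begins: read the wrist's pose just before it. There is no depth.
- r.finish_job(): hands the job in; it is judged then, once.
Trained networks look in a picture, given as the dict that the camera call returned (one of the last four; its "shot" number tells which), for a name from the list of things; names that differ only in an ending like _2 or _b are one class to them, and where a whole thing is asked for, a point or a joint stands for the part that bears it (a point fixed in the world has none). Each returns a list of dicts, best first, with "p" (0 to 1); they miss things now and then, are a little off and sometimes report something else, mostly with a low value. They report only what shows in the picture. A call takes as long as a camera call. They do not tell look-alikes from the thing itself.
- r.recognise(picture, query): "uv" ([column, row] in pixels, amid what is visible of it).
- r.trace(picture, query): "region" (384x512 bool, what is visible of it) and "uv" ([column, row] in pixels, amid what is visible of it).
- r.pinpoint(picture, query): "uv" ([column, row] in pixels: a listed point, or the origin of a listed thing).
The state is a dict: "t": time; "joints": joint angles; "joint_vel": joint speeds; "joint_torque": joint torques, N m; "position": TCP position; "tcp_rot": TCP orientation; "contact_force": force on the tool from outside, world axes, zero at the start; "ft_torque": the same for the moment, N m; "gripper_width": finger opening in m; "grasp_force": force on a finger pad.
Only numpy, scipy, OpenCV 4.12 (cv2) and the standard library are available. Lean on these libraries where they do the work, as an engineer would, in place of code of your own. Each camera call takes 0.05 s, during which the arm holds its last target. There are 200 camera calls.

TASK

Pick up the brake pad and fit it into the blue caliper bracket, lining upwards: work its two ears down into the slots, past the brass spring clips, until the pad sits fully home and flat, then let go. Where the bracket is clamped on its base plate is not known exactly, so feel for the slots and do not force it (a push of 40 N is too much); leave the other things on the table where they are.

Things in the scene. Friction and masses are not known exactly. Their poses are not given: they have to be found in the camera images.
- brake_pad: Brake pad, about 0.22 kg, lying lining up, 19 mm high. Dark steel backing plate 44 (x) x 90 (y) x 6 mm; at each end an ear 16 mm wide (x), 6 thick, reaching to y = +-56 mm. Origin: centre of the plate's underside; x across, y along the pad through the ears, z up. The same when turned half round.
- lining_top (a point): Centre of the top of the pad's terracotta lining, 19 mm above the pad's origin, same axes. The lining is 34 (x) x 77 (y) x 13 mm high, centred on the plate: grip it along x. A bare shoulder of the plate 5 mm wide runs along either side of it.
- jig_base: Fixed aluminium base plate 150 (x) x 190 (y) x 10 mm on the table; origin: centre of its underside, z up. The blue bracket clamped on it does not move and is parallel to it and centred in y, but stands anywhere from -12 to +12 mm off centre along the plate's x; this offset is in no measured pose: find it by feel. Heights below are above this origin.
- bracket_middle (a point): Point of the base plate (its axes) 40 mm above its origin. The pad is home with its origin here (but shifted in x by the bracket's unknown offset), z up, its y along this y either way round. A low bar (top at most 26 mm high) lies below; the middle between the two abutments (y = -47 to +47 mm) is open, so gripper and fingers are free there.
- slot_left (a point): Nominal middle of the +y slot's floor, 40 mm high; true one is shifted in x by the unknown offset. Slot for an ear, open above, 18 mm wide in x, in an abutment at y 47 to 70 mm. Its -x wall is low (15 mm thick, top 54 mm high), its +x wall tall (10 mm thick, top 72 mm). An ear with its underside 58 to 68 mm high clears all but the tall wall; moved to +x it butts on it, 1 mm past centre.
- slot_right (a point): The same for the -y slot (y -47 to -70 mm). At the outer end of each slot is a brass spring clip 14 mm wide with flared lead-in, top 56 mm high; at rest it stands 2 mm inside the ear's end and yields outwards (about 5 N each pushed back). Pushing the pad down past both takes about 6 to 14 N, until its ears meet the rigid floor; its weight alone does not do it.
- marker: Black and white marker pen 124 mm long, lying loose; origin under its middle. To be left alone.
- needle_file: Needle file with red handle, 140 mm long, lying loose; origin under its middle. To be left alone.
- glue_bottle: White glue bottle with red nozzle (the nearer of two), 45 mm wide, 131 mm tall, standing loose; origin under its middle. To be left alone.
- wax_jar: White jar, 52 mm wide, 58 mm tall, standing loose; origin under its middle. To be left alone.
- caliper: Sliding caliper 198 mm long, lying loose; origin under its middle. To be left alone.
There are look-alikes about, which are no part of the job. There is more than one size of the brake_pad; the job needs the larger.

How it is judged:
On the way:
1. the brake pad is lifted clear of the table (height (world z) of brake_pad above 0.055 m), for 0.2 s.
At the end, for the whole second after the job is handed in: The pad lies in the bracket, lining up, its underside 37.5 to 42 mm above the base plate's origin (home is 40 mm), tilted by less than 0.035 rad, within 15 mm in x and 4 mm in y of the base plate's centre and within 0.12 rad of its y axis, at rest and released (z of brake_pad in the frame of jig_base between 0.0375 and 0.042 m and x of brake_pad in the frame of jig_base between -0.015 and 0.015 m and y of brake_pad in the frame of jig_base between -0.004 and 0.004 m and angle between brake_pad's own z axis and vertical below 0.035 rad and angle between the y axis of brake_pad and the y axis of jig_base, either way round below 0.12 rad and linear speed of brake_pad below 0.01 m/s); the robot touches nothing.
It fails at once if the contact forces between the pad and the bracket, its clips and base included, add up to more than 60 N (a push of about 40 N) (contact force between brake_pad and jig_base above 60 N).
It fails at once if a bystander (marker, needle file, glue bottle, jar, caliper) is shifted by more than 30 mm (distance of any of marker, needle_file, glue_bottle, wax_jar, caliper from where it was at the start of the episode above 0.03 m).
It also fails if it takes over 54 s, if anything falls off the work surface, if the arm or the gripper's body presses on something with over 40 N, if the wrist force passes 120 N, or if a joint passes its speed limit or range.

## Working session

There is one attempt and no reset: what is moved stays moved. The work goes in short steps, Python scripts to look and compute and a tool call to move; the robot and the scene stay as the last step left them, time stands still between calls to the robot, and variables do not carry over. Pictures are saved under pics/ and viewed, at most 10 in all, crops included, and the job is handed in when it is done.

Besides the shell and the picture viewer there is one more tool, called as name(argument=value, ...) on one line, values as JSON. send_rows: Moves the arm, as the interface text tells. Its arguments: {"type":"object","properties":{"delta_pos":{"type":"array","items":{"type":"array","items":{"type":"number"}}},"roll":{"type":"array","items":{"type":"number"}},"gripper":{"type":"array","items":{"type":"number"}}},"required":["delta_pos","roll","gripper"]}

```bash
mkdir -p pics; cat > h.py <<'E'
import numpy as np, cv2
from scipy.spatial.transform import Rotation as Ro
from bench import r
def q2R(q): return Ro.from_quat([q[1],q[2],q[3],q[0]]).as_matrix()
def ray(c,uv,s=None):
    K=np.array(c["intrinsics"]);d=np.array([(uv[0]-K[0,2])/K[0,0],(uv[1]-K[1,2])/K[1,1]])
    u=d.copy()
    for _ in range(20): u=d/(1+c["k1"]*(u@u))
    v=np.array([u[0],u[1],1.])
    if "hand_eye" in c:
        H=np.array(c["hand_eye"]);T=q2R(s["tcp_rot"])
        return np.array(s["position"])+T@H[:3,3], T@H[:3,:3]@v
    R=np.array(c["R"]);t=np.array(c["t"]); return -R.T@t, R.T@v
def atz(c,uv,z,s=None):
    o,d=ray(c,uv,s); return o+d*(z-o[2])/d[2]
def save(c,n,crop=None,f=1):
    im=c["image"][:,:,::-1]
    if crop: im=im[crop[1]:crop[3],crop[0]:crop[2]]
    cv2.imwrite(n,cv2.resize(im,None,fx=f,fy=f,interpolation=cv2.INTER_CUBIC))
E
python3 - <<'E'
from h import *
np.set_printoptions(precision=4,suppress=True)
s=r.read_state();print(s)
ims=[]
for n in ["scene","top"]:
    c=r.camera(n);ims.append(c["image"])
    for q,z in [("brake_pad",0),("lining_top",.019),("jig_base",0),("bracket_middle",.04),("slot_left",.04),("slot_right",.04),("glue_bottle",0),("wax_jar",0),("marker",0),("needle_file",0),("caliper",0)]:
        for d in r.pinpoint(c,q)[:4]: print(n,q,round(d["p"],2),np.round(d["uv"],1),atz(c,d["uv"],z)[:2])
    save(c,f"pics/{n}.png",None,1.5)
E
```

```text
{'t': 0.0, 'joints': array([-1.3339,  0.2648,  1.6054,  0.    ,  1.2737, -0.0369]), 'joint_vel': array([ 0.0007,  0.    , -0.0003,  0.0014, -0.0003,  0.0013]), 'joint_torque': array([ -0.002 , -51.5116, -36.7314,  -0.0004,   0.0128,  -0.    ]), 'position': array([ 0.1823, -0.649 ,  0.1948]), 'tcp_rot': array([-0.0011,  0.9906,  0.1365, -0.0001]), 'contact_force': array([-0.3094, -0.3814,  0.3162]), 'ft_torque': array([0.0034, 0.072 , 0.0142]), 'grasp_force': 0.0, 'gripper_width': 0.0854341552075505}
scene brake_pad 0.83 [244.6 265.3] [0.4817 0.2517]
scene brake_pad 0.7 [211.4 246.9] [0.5809 0.2838]
scene lining_top 0.86 [216.  239.1] [0.5813 0.2661]
scene lining_top 0.8 [240.6 259.5] [0.492  0.2551]
scene jig_base 0.56 [313.3 217.5] [0.4751 0.0133]
scene bracket_middle 0.94 [319.7 212.6] [0.4567 0.013 ]
scene slot_left 0.87 [299.2 213.1] [0.4913 0.0556]
scene slot_right 0.91 [337.1 203. ] [ 0.4487 -0.0468]
scene slot_right 0.47 [298.2 217.9] [0.4815 0.0687]
scene glue_bottle 0.91 [182.7 216.4] [0.7154 0.287 ]
scene wax_jar 0.96 [145.7 245.3] [0.6983 0.415 ]
scene wax_jar 0.3 [335.7 204.9] [ 0.4648 -0.0671]
scene marker 0.71 [239.7 205.1] [0.643  0.1406]
scene needle_file 0.52 [268.5 166.7] [ 0.7052 -0.0221]
scene caliper 0.64 [306.3 140.3] [ 0.7161 -0.1984]
top brake_pad 0.88 [210.  232.6] [0.4781 0.2485]
top lining_top 0.95 [210.5 229. ] [0.4869 0.2446]
top lining_top 0.5 [201.3 193.7] [0.5894 0.2724]
top jig_base 0.68 [293.9 234.4] [0.47   0.0067]
top bracket_middle 0.9 [293.5 231.8] [0.4747 0.0117]
top slot_left 0.66 [276.5 226.8] [0.489  0.0582]
top slot_right 0.82 [318.1 238.5] [ 0.4555 -0.0551]
top glue_bottle 0.89 [196.7 156.2] [0.7081 0.2911]
top wax_jar 0.68 [151.6 163.9] [0.6864 0.427 ]
top marker 0.78 [248.8 172.7] [0.6544 0.1344]
top needle_file 0.69 [300.4 157.9] [ 0.6973 -0.0204]
top needle_file 0.25 [246.8 175.7] [0.6453 0.1404]
top caliper 0.91 [352.6 152.9] [ 0.71   -0.1761]
```

View pics/top.png

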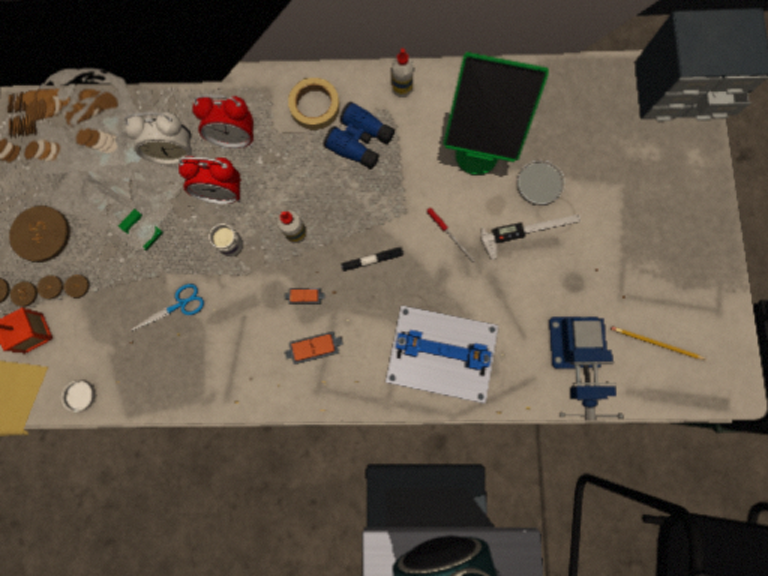

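View pics/scene.png

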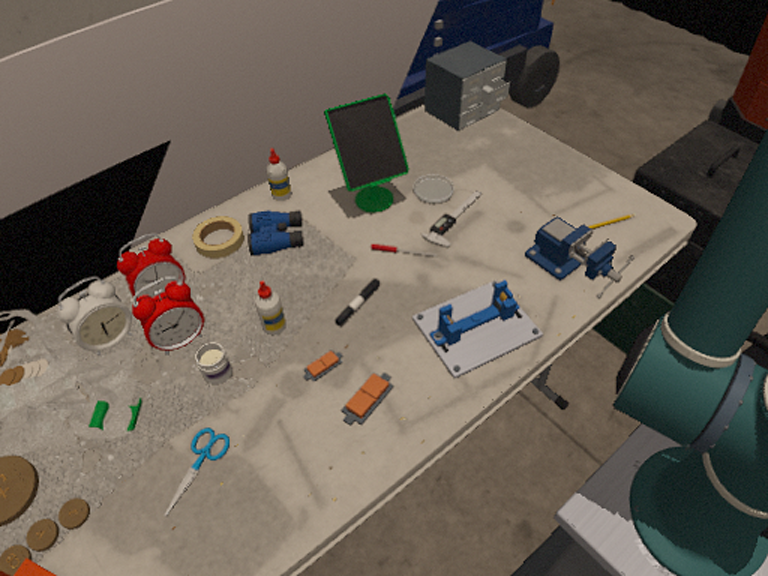

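The top picture shows two pads, at about (210,232) and (203,197). The scene picture shows the same two at (245,265) and (214,243). I'll measure both and enlarge them before choosing.

```bash
python3 - <<'E'
from h import *
np.set_printoptions(precision=4,suppress=True)
c=r.camera("top")
def rect(reg,z):
    n,l,st,ce=cv2.connectedComponentsWithStats(reg.astype(np.uint8))
    k=1+np.argmax(st[1:,4]); v,u=np.nonzero(l==k)
    P=np.array([atz(c,(a,b),z)[:2] for a,b in zip(u,v)])*1000
    (cx,cy),sz,a=cv2.minAreaRect(P.astype(np.float32))
    b=cv2.boxPoints(((cx,cy),sz,a)); e=[b[1]-b[0],b[2]-b[1]]; e=max(e,key=np.linalg.norm)
    return (cx,cy),sz,np.degrees(np.arctan2(e[1],e[0]))
for q,z in [("brake_pad",.006),("jig_base",.010)]:
    for d in r.trace(c,q)[:3]: print(q,d["p"],d["uv"],rect(d["region"],z))
hsv=cv2.cvtColor(c["image"],cv2.COLOR_RGB2HSV)
m=((hsv[...,0]<14)&(hsv[...,1]>130)&(hsv[...,2]>90)).astype(np.uint8)
for x0,y0,x1,y1 in [(185,215,235,250),(185,185,220,208)]:
    mm=np.zeros_like(m);mm[y0:y1,x0:x1]=m[y0:y1,x0:x1];print("lining",rect(mm,.019))
save(c,"pics/crop.png",(170,180,340,275),4.5)
E
```

```text
brake_pad 0.74 [199.0, 196.1] ((581.9824829101562, 272.3849182128906), (76.6136245727539, 29.775543212890625), np.float32(89.17497))
brake_pad 0.65 [207.8, 233.0] ((480.8001403808594, 252.78004455566406), (42.69936752319336, 106.54280853271484), np.float32(-76.7137))
jig_base 0.76 [295.1, 232.8] ((468.04412841796875, 8.948150634765625), (192.73019409179688, 153.464599609375), np.float32(77.29078))
lining ((480.8558044433594, 250.97036743164062), (34.53961181640625, 77.46038818359375), np.float32(-76.664536))
lining ((581.1563720703125, 270.2522277832031), (52.79027557373047, 20.58272933959961), np.float32(89.16834))
```

View pics/crop.png

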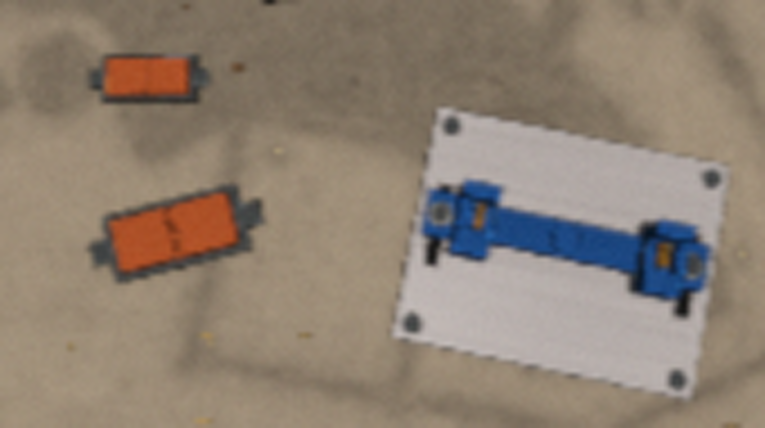

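The two candidates are the pad at top pixel (210,232) and the one at (203,197). The near one at (210,232) has a lining of 34.5 x 77.5 mm and the crop shows it clearly bigger. It matches 34 x 77, while the other is 21 x 53, so I take the near one. The bracket's base plate is centred at about (295,233) with yaw about -12.7°. I'll go above the jig first for a wrist look on the way.

send_rows(delta_pos=[[0.453, -0.556, -0.1], [0.453, -0.556, -0.1], [0.453, -0.556, -0.1], [0.453, -0.556, -0.1], [0.453, -0.556, -0.1], [0.453, -0.556, -0.1], [0.453, -0.556, -0.1], [0.453, -0.556, -0.1], [0.453, -0.556, -0.1], [0.453, -0.556, -0.1], [0.453, -0.556, -0.1], [0.453, -0.556, -0.1], [0.453, -0.556, -0.1], [0.453, -0.556, -0.1], [0.453, -0.556, -0.1], [0.453, -0.556, -0.1], [0.453, -0.556, -0.1], [0.453, -0.556, -0.1], [0.453, -0.556, -0.1], [0.453, -0.556, -0.1]], roll=[-61.6, -61.6, -61.6, -61.6, -61.6, -61.6, -61.6, -61.6, -61.6, -61.6, -61.6, -61.6, -61.6, -61.6, -61.6, -61.6, -61.6, -61.6, -61.6, -61.6], gripper=[1, 1, 1, 1, 1, 1, 1, 1, 1, 1, 1, 1, 1, 1, 1, 1, 1, 1, 1, 1])

```text
t: 3.02
position: [0.4683, 0.0085, 0.2962]
tcp_rot: [0.0, 0.78, 0.626, -0.0]
contact_force: [-0.6, -0.0, -0.6]
gripper_width: 0.0854
grasp_force: 0.0
```

```bash
cat > look.py <<'E'
from h import *
import sys
np.set_printoptions(precision=4,suppress=True)
s=r.read_state();c=r.camera("wrist")
T=q2R(s["tcp_rot"]);print(s["t"],s["position"],T,s["joints"],"F",s["contact_force"],"w",s["gripper_width"])
print(np.array(c["hand_eye"]))
for q,z in [("brake_pad",0),("lining_top",.019),("jig_base",0),("bracket_middle",.04),("slot_left",.04),("slot_right",.04)]:
    for d in r.pinpoint(c,q)[:2]: print(q,round(d["p"],2),np.round(d["uv"],1),atz(c,d["uv"],z,s)[:2])
hsv=cv2.cvtColor(c["image"],cv2.COLOR_RGB2HSV)
m=((hsv[...,0]<14)&(hsv[...,1]>130)&(hsv[...,2]>90)).astype(np.uint8)
n,l,st,ce=cv2.connectedComponentsWithStats(m)
for k in range(1,n):
    if st[k,4]>800:
        v,u=np.nonzero(l==k);P=np.array([atz(c,p,.019,s)[:2] for p in zip(u,v)],np.float32)*1000
        (a,b),sz,_=R_=cv2.minAreaRect(P);bx=cv2.boxPoints(R_);e=max([bx[1]-bx[0],bx[2]-bx[1]],key=np.linalg.norm)
        print("lining",(a,b),sz,np.degrees(np.arctan2(e[1],e[0])),st[k])
save(c,sys.argv[1],None,1.5)
E
python3 look.py pics/w1.png
```

```text
3.0167 [0.4683 0.0085 0.2962] [[ 0.2174  0.9761 -0.0002]
 [ 0.9761 -0.2174 -0.0007]
 [-0.0007 -0.     -1.    ]] [-0.0345 -0.1831  1.8864 -0.0007  1.4384  0.1848] F [-0.5835 -0.0211 -0.5977] w 0.0854371618865089
[[ 0.0013 -0.9661 -0.258   0.0656]
 [ 1.      0.0012  0.0008  0.0002]
 [-0.0004 -0.258   0.9661 -0.1772]
 [ 0.      0.      0.      1.    ]]
jig_base 0.58 [250.6 147.7] [0.4669 0.0095]
bracket_middle 0.86 [251.  157.9] [0.4659 0.002 ]
slot_left 0.64 [248.4 108.4] [0.4762 0.0628]
```

View pics/w1.png

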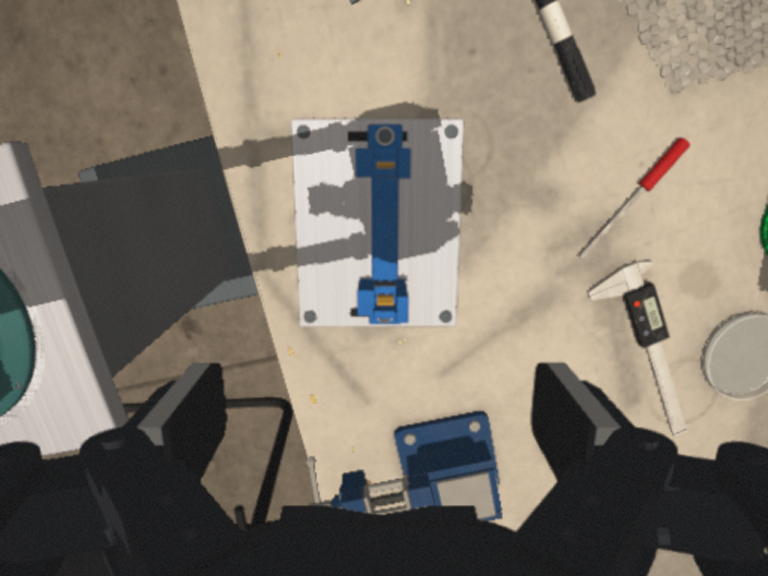

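The wrist picture shows the plate with corners near (293,121), (463,120), (456,325) and (301,325) at 1.5x scale. The brass clips are near (385,165) and (385,300). I'll estimate the offset from these and look at the bracket enlarged.

```bash
python3 - <<'E'
from h import *
np.set_printoptions(precision=4,suppress=True)
s=r.read_state();c=r.camera("wrist")
im=cv2.cvtColor(c["image"],cv2.COLOR_RGB2HSV)
C=np.array([atz(c,(u/1.5,v/1.5),.01,s)[:2] for u,v in [(293,121),(463,120),(456,325),(301,325)]])
print("corners",C,"mean",C.mean(0), "sides",[np.linalg.norm(C[i]-C[i-1]) for i in range(4)])
y=(C[0]+C[1]-C[2]-C[3]);y/=np.linalg.norm(y);x=np.array([y[1],-y[0]]);print("yaw",np.degrees(np.arctan2(x[1],x[0])))
m=C.mean(0)
for z in (.045,.05,.056):
  for u,v in [(385,165),(385,300)]:
    p=atz(c,(u/1.5,v/1.5),z,s)[:2]-m;print(z,p@x,p@y)
save(c,"pics/w1c.png",(185,70,320,225),3.8)
E
```

```text
corners [[ 0.4165  0.1104]
 [ 0.5598  0.0788]
 [ 0.5193 -0.1034]
 [ 0.3757 -0.0708]] mean [0.4678 0.0037] sides [np.float64(0.18574669879721814), np.float64(0.14674713365369335), np.float64(0.186604396432059), np.float64(0.1471811692824963)]
yaw -12.604795845695126
0.045 0.005584512261448577 0.05609850827222775
0.045 0.005659069789269996 -0.05797568138373483
0.05 0.005517860208944452 0.05624572346850192
0.05 0.005591547263908178 -0.05649662903073198
0.056 0.005437877745939529 0.056422381704030924
0.056 0.00551052023347391 -0.054721766207128576
```

View pics/w1c.png

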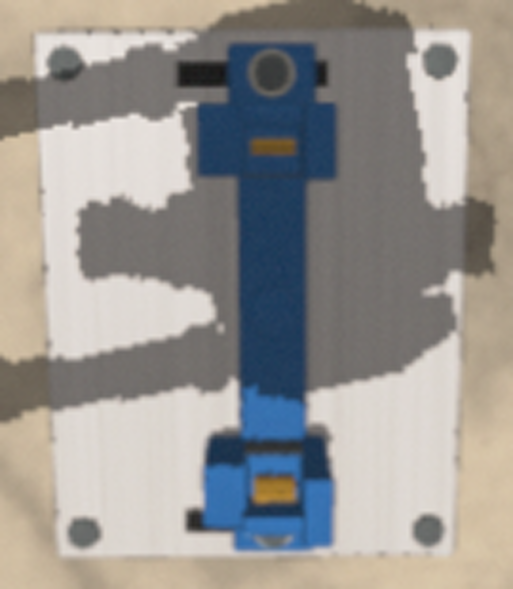

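The crop shows the bracket set slightly to +x of the plate, about +5.5 mm, with clips at (272,147) and (274,489). I'll descend for one close look, then view the pad from the same relative pose so calibration bias cancels.

send_rows(delta_pos=[[-0.004, 0.005, 0.04], [-0.004, 0.005, 0.08], [-0.004, 0.005, 0.12], [-0.004, 0.005, 0.136], [-0.004, 0.005, 0.136], [-0.004, 0.005, 0.136]], roll=[0, 0, 0, 0, 0, 0], gripper=[1, 1, 1, 1, 1, 1])

```text
t: 3.92
position: [0.4715, 0.0026, 0.1595]
tcp_rot: [-0.001, 0.781, 0.624, -0.001]
contact_force: [-0.0, -0.5, 0.6]
gripper_width: 0.0855
grasp_force: 0.0
```

```bash
python3 look.py pics/w2.png
```

```text
3.9167 [0.4715 0.0026 0.1595] [[ 0.2208  0.9753 -0.0023]
 [ 0.9753 -0.2208  0.0001]
 [-0.0004 -0.0023 -1.    ]] [-0.0474 -0.0986  2.0642 -0.      1.1784  0.1752] F [-0.0427 -0.48    0.5885] w 0.08553192127509207
[[ 0.0013 -0.9661 -0.258   0.0656]
 [ 1.      0.0012  0.0008  0.0002]
 [-0.0004 -0.258   0.9661 -0.1772]
 [ 0.      0.      0.      1.    ]]
jig_base 0.63 [246.3 163.8] [0.4667 0.0072]
slot_left 0.85 [243.3 108.4] [0.4772 0.0609]
slot_right 0.86 [245.4 236.3] [ 0.453  -0.0519]
```

View pics/w2.png

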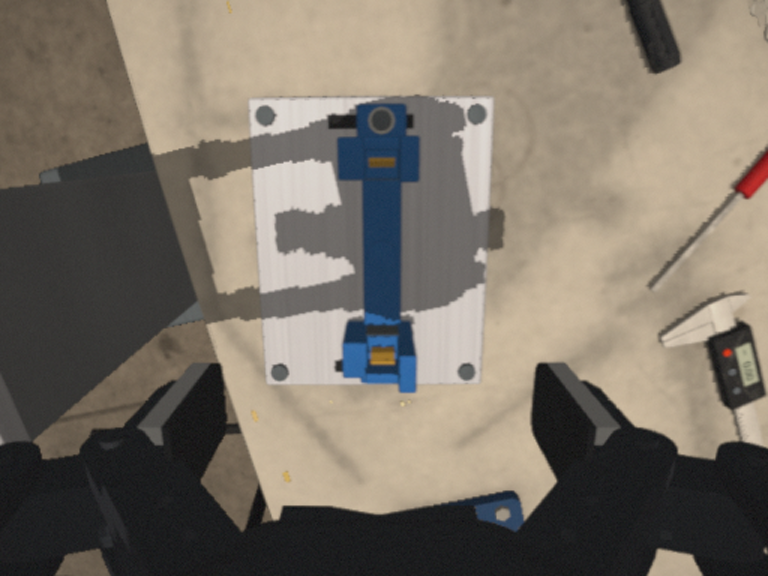

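The close view shows the clips at (381,162) and (382,356) at 1.5x scale, with the tall walls on the right, which is world +x. Next I go over the pad in the same relative pose.

```bash
python3 - <<'E'
from h import *
np.set_printoptions(precision=4,suppress=True)
s=r.read_state();c=r.camera("wrist");T=q2R(s["tcp_rot"])
C=np.array([atz(c,(u/1.5,v/1.5),.01,s)[:2] for u,v in [(249,98),(493,98),(480,383),(266,384)]])
print("mean",C.mean(0), "sides",[np.linalg.norm(C[i]-C[i-1]) for i in range(4)])
y=(C[0]+C[1]-C[2]-C[3]);y/=np.linalg.norm(y);print("yaw",np.degrees(np.arctan2(-y[0],y[1])),"tool",np.degrees(np.arctan2(-T[0,0],T[1,0])))
for z in (.045,.05,.056):
    a,b=[atz(c,(u/1.5,v/1.5),z,s)[:2] for u,v in [(381,162),(382.5,356)]]
    mid=(a+b)/2;d=a-b;print(z,mid,np.linalg.norm(d),np.degrees(np.arctan2(-d[0],d[1])),"tool xy",T[:2,:2].T@(mid-s["position"][:2]))
# move to pad
tgt=np.array([.481,.251]);print("move",T[:2,:2].T@(tgt-s["position"][:2]))
E
```

```text
mean [0.471  0.0056] sides [np.float64(0.18934055408288222), np.float64(0.14866965935585988), np.float64(0.18871073098795152), np.float64(0.1495316469797129)]
yaw -12.40448636313808 tool -12.707591005875184
0.045 [0.4765 0.0031] 0.11571303915120246 -12.096958007466004 tool xy [0.0009 0.0029]
0.05 [0.4767 0.0042] 0.11374578259836265 -12.09695800746597 tool xy [0.002  0.0028]
0.056 [0.4769 0.0055] 0.11138507473495489 -12.09695800746599 tool xy [0.0033 0.0028]
move [ 0.2437 -0.0473]
```

send_rows(delta_pos=[[0.04, -0.008, 0], [0.08, -0.016, 0], [0.12, -0.024, 0], [0.16, -0.032, 0], [0.2, -0.04, 0.01], [0.244, -0.047, 0.03], [0.244, -0.047, 0.03], [0.244, -0.047, 0.03], [0.244, -0.047, 0.03]], roll=[-6, -12, -18, -24, -26, -26, -26, -26, -26], gripper=[1, 1, 1, 1, 1, 1, 1, 1, 1])

```text
t: 5.07
position: [0.4798, 0.2511, 0.13]
tcp_rot: [0.0, 0.62, 0.785, -0.001]
contact_force: [0.3, -0.4, 0.0]
gripper_width: 0.086
grasp_force: 0.0
```

```bash
python3 look.py pics/w3.png
```

```text
5.0667 [0.4798 0.2511 0.13  ] [[-0.2314  0.9729 -0.0008]
 [ 0.9729  0.2314 -0.001 ]
 [-0.0008 -0.001  -1.    ]] [ 0.4367  0.0652  1.9602 -0.0007  1.1173  0.2035] F [ 0.3129 -0.3964  0.0275] w 0.08600151907906009
[[ 0.0013 -0.9661 -0.2582  0.0655]
 [ 1.      0.0012  0.0007  0.0004]
 [-0.0004 -0.2582  0.9661 -0.1772]
 [ 0.      0.      0.      1.    ]]
brake_pad 0.91 [364.2 175.9] [0.5812 0.2729]
brake_pad 0.77 [252.2 173. ] [0.4803 0.2514]
lining_top 0.86 [368.2 181.2] [0.5789 0.2719]
lining (481.51312255859375, 251.94317626953125) (33.1157112121582, 75.72309112548828) -76.30103 [ 234  133   40   87 3329]
lining (578.8810424804688, 271.8675231933594) (52.271034240722656, 24.83441734313965) 89.89563 [ 348  150   43   62 1586]
```

View pics/w3.png

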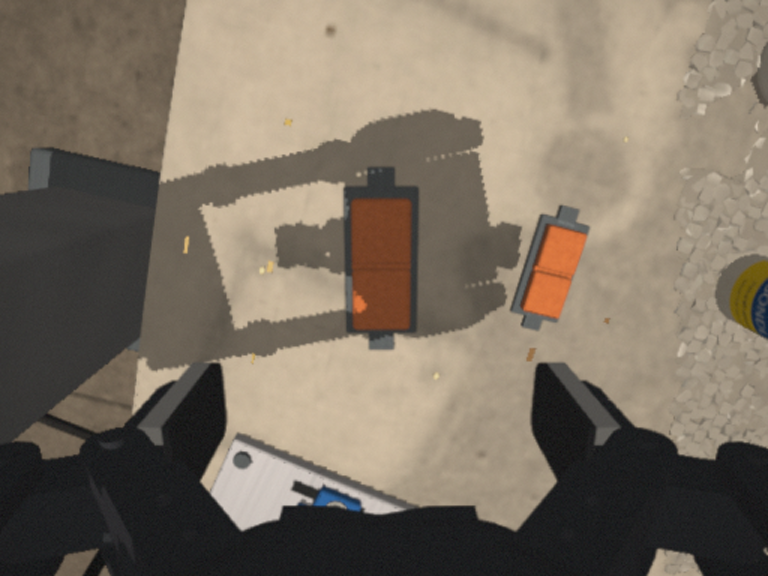

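The pad is centred at (381,259) at 1.5x scale, aligned with the fingers. The smaller pad at (553,270) is clear of them. Descend and grip.

send_rows(delta_pos=[[0, 0.002, 0.03], [0, 0.002, 0.06], [0, 0.002, 0.09], [0, 0.002, 0.11], [0, 0.002, 0.118], [0, 0.002, 0.1225], [0, 0.002, 0.1225], [0, 0.002, 0.1225], [0, 0.002, 0.1225], [0, 0.002, 0.1225], [0, 0.002, 0.1225], [0, 0.002, 0.1225], [0, 0.002, 0.1225], [0, 0.002, 0.1225], [0, 0.002, 0.1225], [0, 0.002, 0.1225], [0, 0.002, 0.1225]], roll=[0, 0, 0, 0, 0, 0, 0, 0, 0, 0, 0, 0, 0, 0, 0, 0, 0], gripper=[1, 1, 1, 1, 1, 1, 1, 0.2, 0.2, 0.2, 0.2, 0.2, 0.2, 0.2, 0.2, 0.2, 0.2])

```text
t: 6.83
position: [0.482, 0.2517, 0.0076]
tcp_rot: [-0.0, 0.621, 0.784, -0.0]
contact_force: [-0.9, 0.2, -0.1]
gripper_width: 0.017
grasp_force: 0.0
```

The fingers closed to 17 mm with no force, so they missed. Looking.

```bash
python3 look.py pics/w4.png; python3 - <<'E'
from h import *
c=r.camera("scene");save(c,"pics/s4.png",(190,200,320,300),6)
E
```

```text
6.8333 [0.482  0.2517 0.0076] [[-0.2298  0.9732 -0.0002]
 [ 0.9732  0.2298 -0.0001]
 [-0.     -0.0003 -1.    ]] [0.4355 0.2122 2.0496 0.     0.88   0.2035] F [-0.8928  0.2087 -0.0635] w 0.01695279616632405
[[ 0.0013 -0.9661 -0.2582  0.0655]
 [ 1.      0.0012  0.0007  0.0004]
 [-0.0004 -0.2582  0.9661 -0.1772]
 [ 0.      0.      0.      1.    ]]
brake_pad 0.77 [250.8 219.7] [0.482  0.2508]
brake_pad 0.58 [424.2 226.3] [0.5815 0.2699]
lining_top 0.87 [436.6 235.4] [0.5783 0.2713]
slot_right 0.54 [249.4 229.3] [0.4792 0.2603]
lining (481.1981506347656, 252.90206909179688) (33.13816833496094, 76.93643951416016) -76.244865 [ 216  154   68  141 7489]
lining (575.85546875, 272.9570007324219) (51.58936309814453, 26.559659957885742) 89.28728 [ 398  181   75   98 4239]
```

View pics/w4.png

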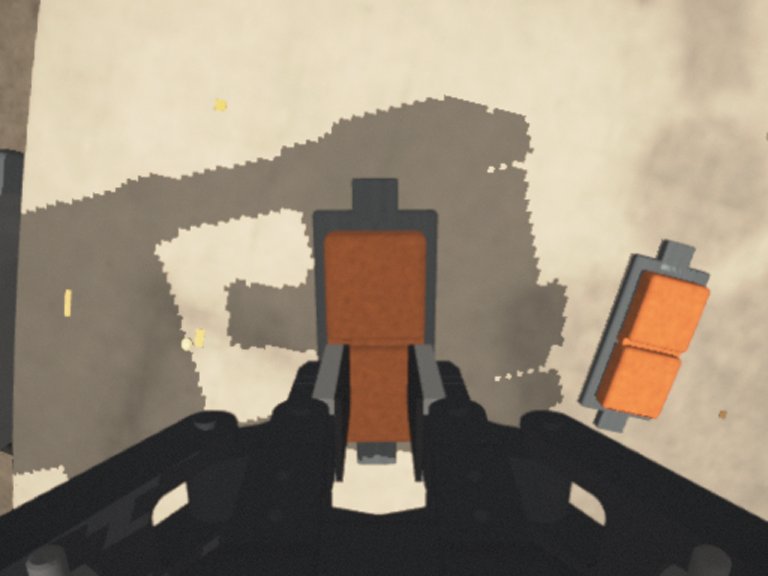

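View pics/s4.png

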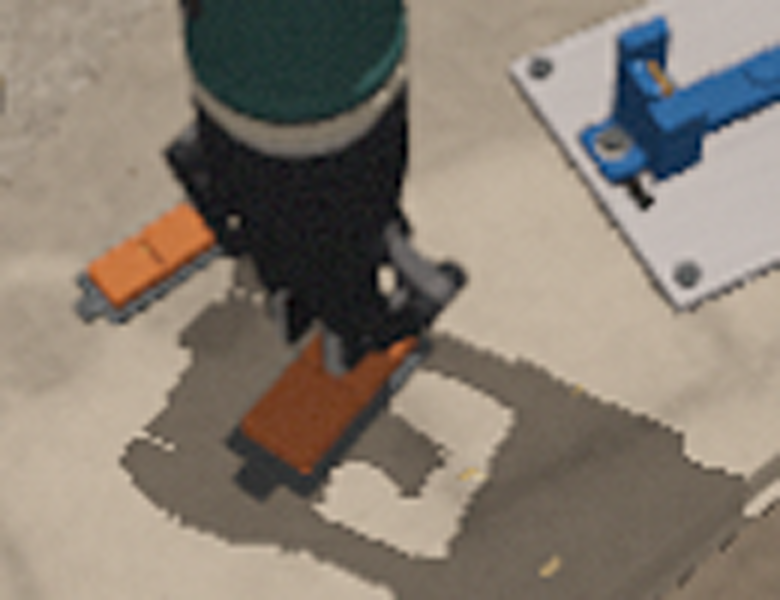

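The fingers stand above the lining, so the tips are further back than assumed at this width. I'll feel downwards onto the lining to find their height.

send_rows(delta_pos=[[0, 0, 0.001], [0, 0, 0.002], [0, 0, 0.002]], roll=[0, 0, 0], gripper=[0.2, 0.2, 0.2])

```text
t: 7.48
position: [0.4818, 0.2516, 0.0054]
tcp_rot: [-0.0, 0.621, 0.784, -0.0]
contact_force: [-0.1, 0.0, 0.2]
gripper_width: 0.0169
grasp_force: 0.0
```

```bash
python3 - <<'E'
from h import *
s=r.read_state();c=r.camera("wrist");print(np.array(c["intrinsics"])[0,0],c["k1"],s["contact_force"])
im=c["image"];save(c,"pics/w5.png",(200,210,300,310),6)
E
```

```text
344.28663821786733 -0.07624688050642689 [-0.06427334  0.01322864  0.23628258]
```

send_rows(delta_pos=[[0, 0, 0.001], [0, 0, 0.002], [0, 0, 0.002]], roll=[0, 0, 0], gripper=[0.2, 0.2, 0.2])

```text
t: 7.78
position: [0.4819, 0.2517, 0.0034]
tcp_rot: [-0.0, 0.621, 0.784, -0.0]
contact_force: [-0.2, 0.5, -1.3]
gripper_width: 0.0173
grasp_force: 0.0
```

send_rows(delta_pos=[[0, 0, 0.001], [0, 0, 0.002], [0, 0, 0.002]], roll=[0, 0, 0], gripper=[0.2, 0.2, 0.2])

```text
t: 8.03
position: [0.4819, 0.2517, 0.0014]
tcp_rot: [-0.0, 0.621, 0.784, -0.0]
contact_force: [0.9, -0.2, -0.3]
gripper_width: 0.0175
grasp_force: 0.0
```

send_rows(delta_pos=[[0, 0, 0.001], [0, 0, 0.002], [0, 0, 0.003], [0, 0, 0.003]], roll=[0, 0, 0, 0], gripper=[0.2, 0.2, 0.2, 0.2])

```text
t: 8.37
position: [0.4819, 0.2517, -0.0016]
tcp_rot: [-0.0, 0.621, 0.784, -0.0]
contact_force: [-0.8, 0.9, 0.1]
gripper_width: 0.0169
grasp_force: 0.0
```

```bash
python3 - <<'E'
from h import *
s=r.read_state();c=r.camera("wrist");print(s["position"],s["contact_force"],s["gripper_width"])
save(c,"pics/w6.png",(190,200,320,320),5)
E
```

```text
[ 0.48190631  0.25165337 -0.00157121] [-0.75449635  0.86587883  0.13315942] 0.016887386511458404
```

View pics/w6.png

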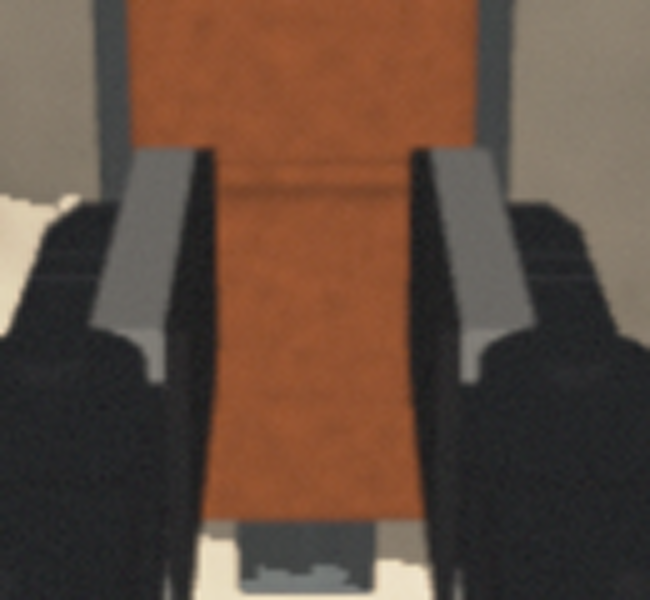

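The crop shows the fingertips at row 150, with a gap (215 to 412) that puts them about 37 mm behind the stated TCP and still about 19 mm above the lining. The real tips are shorter than stated, so I'll continue feeling down gently.

send_rows(delta_pos=[[0, 0, 0.002], [0, 0, 0.004], [0, 0, 0.006], [0, 0, 0.008], [0, 0, 0.01], [0, 0, 0.011], [0, 0, 0.011]], roll=[0, 0, 0, 0, 0, 0, 0], gripper=[0.2, 0.2, 0.2, 0.2, 0.2, 0.2, 0.2])

```text
t: 9.0
position: [0.4817, 0.2516, -0.0128]
tcp_rot: [-0.0, 0.621, 0.784, -0.0]
contact_force: [-0.9, -0.1, -0.8]
gripper_width: 0.0173
grasp_force: 0.0
```

send_rows(delta_pos=[[0, 0, 0.001], [0, 0, 0.002], [0, 0, 0.002]], roll=[0, 0, 0], gripper=[0.2, 0.2, 0.2])

```text
t: 9.25
position: [0.482, 0.2517, -0.0145]
tcp_rot: [-0.0, 0.621, 0.784, -0.0]
contact_force: [1.0, 0.3, 0.3]
gripper_width: 0.0172
grasp_force: 0.0
```

send_rows(delta_pos=[[0, 0, 0.001], [0, 0, 0.002], [0, 0, 0.002]], roll=[0, 0, 0], gripper=[0.2, 0.2, 0.2])

```text
t: 9.5
position: [0.4823, 0.2519, -0.0158]
tcp_rot: [0.0, 0.621, 0.784, 0.0]
contact_force: [-1.3, -0.2, 3.2]
gripper_width: 0.0168
grasp_force: 2.0
```

Contact at TCP z = -0.0157, so the tips are about 35 mm behind the TCP. Lift, open, go lower and grip.

send_rows(delta_pos=[[0, 0, -0.01], [0, 0, -0.02], [0, 0, -0.02], [0, 0, -0.02], [0, 0, -0.02], [0, 0, -0.02], [0, 0, -0.02], [0, 0, -0.02], [0, 0, -0.005], [0, 0, 0.006], [0, 0, 0.0115], [0, 0, 0.0115]], roll=[0, 0, 0, 0, 0, 0, 0, 0, 0, 0, 0, 0], gripper=[0.2, 1, 1, 1, 1, 1, 1, 1, 1, 1, 1, 1])

```text
t: 10.5
position: [0.48, 0.2508, -0.03]
tcp_rot: [-0.001, 0.621, 0.784, -0.002]
contact_force: [-0.2, 1.2, -0.2]
gripper_width: 0.0854
grasp_force: 0.0
```

send_rows(delta_pos=[[0, 0, 0], [0, 0, 0], [0, 0, 0], [0, 0, 0], [0, 0, 0], [0, 0, 0], [0, 0, 0], [0, 0, 0], [0, 0, 0]], roll=[0, 0, 0, 0, 0, 0, 0, 0, 0], gripper=[0.2, 0.2, 0.2, 0.2, 0.2, 0.2, 0.2, 0.2, 0.2])

```text
t: 11.25
position: [0.483, 0.2522, -0.0269]
tcp_rot: [0.0, 0.621, 0.784, 0.001]
contact_force: [-0.7, 0.2, 5.9]
gripper_width: 0.0324
grasp_force: 60.7
```

Gripped at 60 N with a width of 32 mm. Lift and check.

send_rows(delta_pos=[[0, 0, -0.005], [0, 0, -0.02], [0, 0, -0.05], [0, 0, -0.085], [0, 0, -0.12], [0, 0, -0.127], [0, 0, -0.127], [0, 0, -0.127]], roll=[0, 0, 0, 0, 0, 0, 0, 0], gripper=[0.2, 0.2, 0.2, 0.2, 0.2, 0.2, 0.2, 0.2])

```text
t: 11.92
position: [0.4814, 0.2514, 0.0985]
tcp_rot: [-0.0, 0.621, 0.784, -0.0]
contact_force: [-1.0, -0.8, -2.6]
gripper_width: 0.0324
grasp_force: 60.2
```

```bash
python3 - <<'E'
from h import *
np.set_printoptions(precision=4,suppress=True)
s=r.read_state();c=r.camera("wrist");T=q2R(s["tcp_rot"])
print(s["t"],s["position"],s["contact_force"],s["gripper_width"],s["grasp_force"],np.degrees(np.arctan2(T[1,0],T[0,0])))
hsv=cv2.cvtColor(c["image"],cv2.COLOR_RGB2HSV)
m=((hsv[...,0]<14)&(hsv[...,1]>130)&(hsv[...,2]>60)).astype(np.uint8)
n,l,st,ce=cv2.connectedComponentsWithStats(m);print(st[1:][st[1:,4]>800])
k=1+np.argmax(st[1:,4]);x,y,w,h,_=st[k]
o=T.T
for row in (y,y+20,y+h-1):
    cols=np.nonzero(l[row]==k)[0]
    if len(cols): print(row,cols.min(),cols.max(),[T.T@(atz(c,(u,row),s["position"][2]+.0269+.019,s)-s["position"]) for u in (cols.min(),cols.max())])
E
```

```text
11.9167 [0.4814 0.2514 0.0985] [-1.0047 -0.7781 -2.6414] 0.03238111897209037 60.1652006059885 103.28867642655118
[[  355   155    48    69  1968]
 [  210   167    85   169 13169]]
167 218 286 [array([ 0.04  , -0.0128, -0.0459]), array([ 0.04  ,  0.0136, -0.0459])]
187 211 293 [array([ 0.032 , -0.0157, -0.0459]), array([ 0.032 ,  0.0166, -0.0459])]
335 222 267 [array([-0.037 , -0.013 , -0.0459]), array([-0.0369,  0.0073, -0.0459])]
```

Lifted, with the pad centred about +1.2 mm along tool x. Carry it over the bracket.

send_rows(delta_pos=[[-0.03, -0.008, 0], [-0.065, -0.018, 0], [-0.1, -0.028, 0], [-0.135, -0.037, 0], [-0.17, -0.047, 0], [-0.205, -0.056, 0], [-0.23, -0.063, 0], [-0.239, -0.066, 0], [-0.239, -0.066, 0], [-0.239, -0.066, 0], [-0.239, -0.066, 0]], roll=[4, 8, 12, 16, 20, 24, 25.7, 25.7, 25.7, 25.7, 25.7], gripper=[0.2, 0.2, 0.2, 0.2, 0.2, 0.2, 0.2, 0.2, 0.2, 0.2, 0.2])

```text
t: 12.88
position: [0.4719, 0.005, 0.098]
tcp_rot: [-0.001, 0.779, 0.627, -0.001]
contact_force: [-0.4, 0.6, -2.1]
gripper_width: 0.0319
grasp_force: 60.1
```

```bash
cat > st.py <<'E'
from h import *
np.set_printoptions(precision=4,suppress=True)
s=r.read_state();T=q2R(s["tcp_rot"]);p=np.array(s["position"])
yaw=np.radians(-12.5);J=np.array([[np.cos(yaw),np.sin(yaw)],[-np.sin(yaw),np.cos(yaw)]])
print("t",s["t"],"yaw",np.degrees(np.arctan2(T[1,0],T[0,0]))-90,"pos in bracket mm",1e3*J@(p[:2]-[.4767,.0045]),"padz",1e3*(p[2]+.0269),"F tool",T.T@s["contact_force"],"M",T.T@s["ft_torque"],s["gripper_width"])
E
python3 st.py
```

```text
t 12.8833 yaw -12.375994281886122 pos in bracket mm [-4.7721 -0.5909] padz 124.86674550972398 F tool [ 0.4694 -0.4743  2.0958] M [-0.0274  0.0028  0.0657] 0.031860998933126716
```

send_rows(delta_pos=[[0, 0, 0.02], [0, 0, 0.035], [0, 0, 0.05], [0, 0, 0.058], [0, 0, 0.062], [0, 0, 0.062], [0, 0, 0.062]], roll=[0, 0, 0, 0, 0, 0, 0], gripper=[0.2, 0.2, 0.2, 0.2, 0.2, 0.2, 0.2])

```text
t: 13.47
position: [0.4732, 0.0045, 0.0375]
tcp_rot: [0.0, 0.779, 0.627, 0.0]
contact_force: [-0.1, -0.3, -1.9]
gripper_width: 0.0322
grasp_force: 60.1
```

send_rows(delta_pos=[[0, 0.001, 0], [0, 0.002, 0], [0, 0.003, 0], [0, 0.003, 0]], roll=[0, 0, 0, 0], gripper=[0.2, 0.2, 0.2, 0.2])

```text
t: 13.8
position: [0.4739, 0.0039, 0.0372]
tcp_rot: [-0.002, 0.78, 0.626, -0.001]
contact_force: [-6.1, 2.3, -0.5]
gripper_width: 0.0321
grasp_force: 60.5
```

```bash
python3 st.py
```

```text
t 13.8 yaw -12.431014563948395 pos in bracket mm [-2.558  -1.2248] padz 64.1122825235464 F tool [ 0.9463 -6.4559  0.4806] M [ 1.0588  0.2673 -0.0019] 0.032091814486134705
```

Contact with the tall walls at bracket x of about -2.6, force 6.5 N and no yaw moment. Back off 1 mm to the slot centre and go down gently.

send_rows(delta_pos=[[0, -0.003, 0], [0, -0.003, 0], [0, -0.003, 0.002], [0, -0.003, 0.004], [0, -0.003, 0.006], [0, -0.003, 0.006]], roll=[0, 0, 0, 0, 0, 0], gripper=[0.2, 0.2, 0.2, 0.2, 0.2, 0.2])

```text
t: 14.3
position: [0.4727, 0.0039, 0.0308]
tcp_rot: [-0.0, 0.779, 0.626, -0.0]
contact_force: [1.1, -0.0, -1.9]
gripper_width: 0.0323
grasp_force: 60.3
```

```bash
python3 st.py
```

```text
t 14.3 yaw -12.418032088240679 pos in bracket mm [-3.7733 -1.4927] padz 57.679380752114604 F tool [0.2094 1.0578 1.8902] M [-0.0099 -0.0026  0.0102] 0.03229688212809431
```

send_rows(delta_pos=[[0, 0, 0.001], [0, 0, 0.002], [0, 0, 0.003], [0, 0, 0.003]], roll=[0, 0, 0, 0], gripper=[0.2, 0.2, 0.2, 0.2])

```text
t: 14.63
position: [0.4728, 0.004, 0.028]
tcp_rot: [-0.0, 0.779, 0.626, -0.0]
contact_force: [0.7, 0.1, -1.5]
gripper_width: 0.032
grasp_force: 60.3
```

```bash
python3 st.py
```

```text
t 14.6333 yaw -12.415431348416035 pos in bracket mm [-3.7462 -1.3308] padz 54.88104483341041 F tool [0.2514 0.6456 1.5292] M [ 0.0133 -0.0129 -0.0589] 0.03204736517581109
```

send_rows(delta_pos=[[0, 0, 0.001], [0, 0, 0.002], [0, 0, 0.002]], roll=[0, 0, 0], gripper=[0.2, 0.2, 0.2])

```text
t: 14.88
position: [0.4733, 0.0043, 0.0264]
tcp_rot: [0.0, 0.779, 0.626, 0.0]
contact_force: [0.1, 2.1, 0.8]
gripper_width: 0.0321
grasp_force: 60.5
```

```bash
python3 st.py
```

```text
t 14.8833 yaw -12.421182395963015 pos in bracket mm [-3.3096 -0.9894] padz 53.315616178036926 F tool [ 2.0542 -0.3092 -0.8278] M [ 0.0463  0.1708 -0.027 ] 0.032149462910521884
```

send_rows(delta_pos=[[0, 0, 0.001], [0, 0, 0.002], [0, 0, 0.002]], roll=[0, 0, 0], gripper=[0.2, 0.2, 0.2])

```text
t: 15.13
position: [0.4736, 0.004, 0.0247]
tcp_rot: [0.0, 0.779, 0.627, 0.001]
contact_force: [0.1, 2.7, 2.0]
gripper_width: 0.0324
grasp_force: 60.8
```

```bash
python3 st.py
```

```text
t 15.1333 yaw -12.405798595600672 pos in bracket mm [-2.9624 -1.1182] padz 51.590859224726074 F tool [ 2.6491 -0.5163 -1.9812] M [ 0.0216  0.3195 -0.0509] 0.03240581707262741
```

Entering: the -y clip pushes towards +y, so I shift +1 mm along tool x and continue.

send_rows(delta_pos=[[0.001, 0, 0], [0.001, 0, 0.001], [0.001, 0, 0.002], [0.001, 0, 0.002]], roll=[0, 0, 0, 0], gripper=[0.2, 0.2, 0.2, 0.2])

```text
t: 15.47
position: [0.4739, 0.0046, 0.0228]
tcp_rot: [0.001, 0.779, 0.627, 0.0]
contact_force: [-0.0, 0.7, 4.4]
gripper_width: 0.0321
grasp_force: 61.1
```

```bash
python3 st.py
```

```text
t 15.4667 yaw -12.40068157616139 pos in bracket mm [-2.778  -0.4822] padz 49.717726139677396 F tool [ 0.696  -0.1866 -4.4456] M [-0.0221 -0.0147 -0.0445] 0.03210410237350967
```

send_rows(delta_pos=[[0, 0, 0.001], [0, 0, 0.002], [0, 0, 0.002]], roll=[0, 0, 0], gripper=[0.2, 0.2, 0.2])

```text
t: 15.72
position: [0.4741, 0.0047, 0.0209]
tcp_rot: [0.001, 0.779, 0.627, 0.001]
contact_force: [2.0, -1.0, 4.6]
gripper_width: 0.0324
grasp_force: 60.9
```

```bash
python3 st.py
```

```text
t 15.7167 yaw -12.402396406878822 pos in bracket mm [-2.6035 -0.4022] padz 47.821117213248435 F tool [-0.5243  2.1336 -4.5953] M [-0.1635  0.3061 -0.0418] 0.03240573241331302
```

send_rows(delta_pos=[[0, 0.0005, 0.001], [0, 0.0005, 0.002], [0, 0.0005, 0.003], [0, 0.0005, 0.003]], roll=[0, 0, 0, 0], gripper=[0.2, 0.2, 0.2, 0.2])

```text
t: 16.05
position: [0.4734, 0.0047, 0.0168]
tcp_rot: [0.0, 0.779, 0.627, -0.0]
contact_force: [1.4, -0.7, -0.4]
gripper_width: 0.0322
grasp_force: 60.6
```

```bash
python3 st.py
```

```text
t 16.05 yaw -12.412267904569717 pos in bracket mm [-3.2427 -0.5014] padz 43.710795603643334 F tool [-0.432   1.4836  0.3973] M [-0.3002 -0.0479 -0.0122] 0.032175611618403606
```

send_rows(delta_pos=[[0, 0, 0.001], [0, 0, 0.002], [0, 0, 0.003], [0, 0, 0.003]], roll=[0, 0, 0, 0], gripper=[0.2, 0.2, 0.2, 0.2])

```text
t: 16.38
position: [0.4732, 0.0048, 0.0139]
tcp_rot: [-0.0, 0.779, 0.627, -0.0]
contact_force: [0.7, -0.5, 0.5]
gripper_width: 0.0319
grasp_force: 60.7
```

```bash
python3 st.py
```

```text
t 16.3833 yaw -12.410414302998518 pos in bracket mm [-3.4742 -0.4172] padz 40.75832158520934 F tool [-0.326   0.7637 -0.5446] M [-0.1796 -0.0375  0.0146] 0.031909689655607365
```

send_rows(delta_pos=[[0, 0, 0.001], [0, 0, 0.0015], [0, 0, 0.0015]], roll=[0, 0, 0], gripper=[0.2, 0.2, 0.2])

```text
t: 16.63
position: [0.4733, 0.0049, 0.013]
tcp_rot: [-0.0, 0.779, 0.627, -0.0]
contact_force: [-1.4, 0.0, 6.4]
gripper_width: 0.032
grasp_force: 61.2
```

```bash
python3 st.py
```

```text
t 16.6333 yaw -12.40659168095246 pos in bracket mm [-3.4424 -0.376 ] padz 39.93717633042959 F tool [-0.297  -1.3764 -6.3775] M [ 0.2361 -0.0708  0.0303] 0.031973162154328626
```

send_rows(delta_pos=[[0, 0, 0.001], [0, 0, 0.0015], [0, 0, 0.0015]], roll=[0, 0, 0], gripper=[0.2, 0.2, 0.2])

```text
t: 16.88
position: [0.4733, 0.0049, 0.013]
tcp_rot: [-0.0, 0.779, 0.627, -0.0]
contact_force: [-6.3, -0.2, 17.3]
gripper_width: 0.0325
grasp_force: 62.5
```

```bash
python3 st.py
```

```text
t 16.8833 yaw -12.409206004951145 pos in bracket mm [-3.4068 -0.3954] padz 39.86426357355177 F tool [ -1.5819  -6.1333 -17.3356] M [ 1.0874 -0.2096  0.0712] 0.032470096656110996
```

The stop is rigid at pad z = 39.9 mm, so the pad is home. Relax, open and withdraw.

send_rows(delta_pos=[[0, 0, -0.0015], [0, 0, -0.0015], [0, 0, -0.0015], [0, 0, -0.0015], [0, 0, -0.0015], [0, 0, -0.0015], [0, 0, -0.0015], [0, 0, -0.0015], [0, 0, -0.0015], [0, 0, -0.01], [0, 0, -0.03], [0, 0, -0.06], [0, 0, -0.1], [0, 0, -0.14], [0, 0, -0.147], [0, 0, -0.147], [0, 0, -0.147]], roll=[0, 0, 0, 0, 0, 0, 0, 0, 0, 0, 0, 0, 0, 0, 0, 0, 0], gripper=[0.2, 0.2, 0.6, 0.7, 0.8, 0.9, 1, 1, 1, 1, 1, 1, 1, 1, 1, 1, 1])

```text
t: 18.3
position: [0.4739, 0.0048, 0.159]
tcp_rot: [0.001, 0.779, 0.627, 0.001]
contact_force: [0.2, -0.6, -0.1]
gripper_width: 0.0854
grasp_force: 0.0
```

```bash
python3 st.py; python3 - <<'E'
from h import *
np.set_printoptions(precision=4,suppress=True)
s=r.read_state();c=r.camera("wrist");T=q2R(s["tcp_rot"])
hsv=cv2.cvtColor(c["image"],cv2.COLOR_RGB2HSV)
m=((hsv[...,0]<14)&(hsv[...,1]>130)&(hsv[...,2]>60)).astype(np.uint8)
n,l,st,ce=cv2.connectedComponentsWithStats(m)
for k in range(1,n):
    if st[k,4]>600:
        v,u=np.nonzero(l==k);P=np.array([atz(c,p,.059,s)[:2] for p in zip(u,v)],np.float32)*1000
        R_=cv2.minAreaRect(P);bx=cv2.boxPoints(R_);e=max([bx[1]-bx[0],bx[2]-bx[1]],key=np.linalg.norm)
        print("lining",R_[0],R_[1],np.degrees(np.arctan2(e[1],e[0])),st[k])
E
```

```text
t 18.3 yaw -12.41030297286494 pos in bracket mm [-2.8196 -0.3156] padz 185.89657147914016 F tool [-0.5964  0.308   0.1056] M [-0.0048  0.0436  0.023 ] 0.08535979436209817
lining (473.47918701171875, 5.871330261230469) (75.52664947509766, 33.156246185302734) 77.62971 [ 230  134   42   90 3571]
```

The lining sits at (0.4735, 0.0059) and aligned, at the expected apparent size for the home height. Handing in.

```bash
python3 -c "
from bench import r
print(r.finish_job())"
```

```text
the job is handed in; nothing more can be done
None
```

The larger brake pad is in the blue bracket, lining up: its ears went past both spring clips and stopped on the rigid floor at about 39.9 mm. It is released, and I handed the job in at about 18 s; the hand-in returned no verdict.

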